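# Sweep the counted nuts into the counting-tray trough

### The job

The five hex nuts on the counting tray have been counted: sweep them all across the platform with the fingertips, over its open edge and down into the trough alongside. Push them along the surface, do not pick up or carry any. Leave the two bolts standing where they are on the platform, and do not shift the carton or the roll of tape on the desk.

Things in the scene. Friction and masses are not known exactly. Their poses are not given: they have to be found in the camera images.
- tray: Fixed grey plastic parts-counting tray, at a new angle each time. Its flat platform, 260 mm along tray x by 180 mm along y, stands 33 mm above the desk; its -y edge (y = -90 mm) is open and drops into the trough, the other three sides have a rim 4 mm thick and 8 mm high (gap with a small return spout at the rear +x corner). Origin on the desk under the platform's centre, z up.
- trough (a point): Centre of the trough floor, 3 mm above the desk, 120 mm from the tray's origin along tray -y. The trough is 60 mm wide (tray y -150 to -90), 260 mm long beside the platform's whole open edge; its floor lies 30 mm below the platform, its outer wall stands 8 mm above platform level. At tray -x it ends in a 34 mm pouring spout with a low lip. Axes as the tray's.
- nut1: A plain steel hex nut, one of five alike: 24 mm across flats, 28 mm across corners, 14 mm high, about 33 g, lying flat on the tray's platform at the start. Origin at its centre, 7 mm above the platform; its z is the bore axis.
- nut2: A plain steel hex nut, one of five alike: 24 mm across flats, 28 mm across corners, 14 mm high, about 33 g, lying flat on the tray's platform at the start. Origin at its centre, 7 mm above the platform; its z is the bore axis.
- nut3: A plain steel hex nut, one of five alike: 24 mm across flats, 28 mm across corners, 14 mm high, about 33 g, lying flat on the tray's platform at the start. Origin at its centre, 7 mm above the platform; its z is the bore axis.
- nut4: A plain steel hex nut, one of five alike: 24 mm across flats, 28 mm across corners, 14 mm high, about 33 g, lying flat on the tray's platform at the start. Origin at its centre, 7 mm above the platform; its z is the bore axis.
- nut5: A plain steel hex nut, one of five alike: 24 mm across flats, 28 mm across corners, 14 mm high, about 33 g, lying flat on the tray's platform at the start. Origin at its centre, 7 mm above the platform; its z is the bore axis.
- bolt1: A steel hex bolt, one of two alike, standing upright on its head on the platform: head 24 mm across flats and 10 mm high, shank 16 mm thick, 50 mm tall in all. Origin on its axis half-way up, 25 mm above the platform; its z is its axis. The bolts stand nearer the rear rim than the front row of nuts, never between a nut and the trough.
- bolt2: A steel hex bolt, one of two alike, standing upright on its head on the platform: head 24 mm across flats and 10 mm high, shank 16 mm thick, 50 mm tall in all. Origin on its axis half-way up, 25 mm above the platform; its z is its axis. The bolts stand nearer the rear rim than the front row of nuts, never between a nut and the trough.
- carton: A small closed cardboard carton on the desk behind the tray's rear rim, 120 x 80 x 60 mm high, loose. Origin at the centre of its underside.
- tape: A roll of clear packing tape lying flat on the desk at the tray's +x end, 100 mm across, 48 mm high, loose. Origin at the centre of its underside.
Things that resemble listed ones, but are neither listed nor needed, are in the scene too. What is shaped like the bolt2 but black or blue is not meant. Leave any brown or red look-alike of the nut4 alone.

How it is judged:
By the outcome, as a careful person would: the job done as asked, in the order asked, and still so for the second after the job is handed in, with the robot touching nothing.
It also fails if it takes over 64 s, if anything falls off the work surface, if the arm or the gripper's body presses on something with over 40 N, if the wrist force passes 120 N, or if a joint passes its speed limit or range.

### The arm

A 6-joint arm with a two-finger parallel gripper is mounted at the origin on the work surface. World frame = base frame: x ahead of the robot, y to its left, z up, the work surface at z = 0. Lengths are in mm, angles in rad, forces in N, time in s.
With the tool pointing down it reaches from about 275 to 1000 mm from the base axis. Payload 8.4 kg.
Tool frame: the origin (TCP) lies at the very end of the fingers, on their centre line; the grasp point (between the pads) lies 19 mm behind it; z points along the fingers, y is the direction in which the jaws open and shut (so a half turn about z gives the same grasp; the last joint's range is limited). The gripper opens to 85 mm and grips with 20 to 120 N. Pads are 22 mm wide; open, the fingers measure 114 mm over their backs; the gripper's body (76 mm by 85 mm) begins 54 mm behind the grasp point. The pads swing forward as they close: fully open they stand 13 mm farther back than shut.
Start: joints at [-1.284, 0.353, 1.633, -0, 1.155, -0.002], TCP at [178, -599.119, 231.281] pointing down, gripper open.
Joint ranges: [-2.63, 2.63], [-0.92, 2.1], [0.06, 2.66], [-1.3, 4.44], [0, 2.69], [-3.02, 3.02]. Speed limits (rad/s): [2.22, 2.22, 2.79, 3.14, 3.14, 3.14].

### API

Orientations are given as [roll, pitch, yaw] about the fixed x, y, z axes, in that order (R = Rz(yaw) Ry(pitch) Rx(roll)).
In Python, from rig import readout, grab_frame, calibration, r gives the robot as it stands. The module is installed in compiled form; this text tells all that it offers.
- The arm moves only by the tool play_rows, never from a script. Its argument "rows" is a list of rows, each a list of 3 entries, a list of its own where there are three numbers: the closure in counts, from 0 (fully open) to 255 (shut), then the shift along the tool's x, y, z in cm, then the turn, a rotation vector about the tool's x, y, z in rad. In form: [[gripper, [dx, dy, dz], [rx, ry, rz]], ...]. A call has 1 to 12 rows; each row is the pose to reach, as a shift and turn from the pose commanded when the call began, along the tool's axes at that moment; what a row does not reach only later rows make up. A row lasts 1/12 s, in which the tool goes at most 41.7 mm and 7.16 degrees, less where a joint would pass 70% of its speed; a pose out of reach is approached as far as the arm can. A call with a gripper value outside its range is refused whole. The fingers move at their own pace and stop on an object; "squeeze" is the grip in N (left out, the last holds). Time passes only in rows, so rows that repeat a pose let the fingers close. It gives the time, the measured TCP pose, the force and the opening at its end, in the units of the state.
- readout.sense(): the state, without advancing time (a new reading comes with each control period).
- grab_frame(name): name is "scene" or "top"; returns (picture, depth): 384x512x3 uint8, red, green, blue; 384x512 float32, mm along the optical axis (not along the pixel's ray), 0 where there is no reading.
- calibration(name): a dict with "vfov" (degrees; the focal length in pixels is half the picture's height over the tangent of half this angle, whatever the lens; pixels are square), "cx", "cy" (the principal point, pixels), "cam_to_world" (4x4, takes a point from camera to world coordinates). Camera axes: x right, y down, z forward; pixel columns grow to the right and rows downward; lengths in mm; the calibration is good to about 2 mm. A picture is of the moment at which its call begins. calibration takes no time and is no camera call.
- r.sign_off(): hands the job in, once; it reports no verdict.
The state is a dict: "clock": time; "qpos": joint angles; "qvel": joint speeds; "joint_efforts": joint torques, N m; "eef_pos": TCP position; "tcp_rot": TCP orientation; "contact_force": force on the tool from outside, world axes, zero at the start; "wrist_torque": the same for the moment, N m; "opening": opening from 0.0 (shut) to 1.0 (fully open).
Only numpy, scipy, OpenCV 4.12 (cv2) and the standard library are available. Lean on these libraries where they do the work, as an engineer would, in place of code of your own. Each camera call takes 0.05 s, during which the arm holds its last target.

## Working session

There is one attempt and no reset: what is moved stays moved. The work goes in short steps, Python scripts to look and compute and a tool call to move; the robot and the scene stay as the last step left them, time stands still between calls to the robot, and variables do not carry over. Pictures are saved under pics/ and viewed, and the job is handed in when it is done.

Besides the shell and the picture viewer there is one more tool, called as name(argument=value, ...) on one line, values as JSON. play_rows: Moves the arm, as the interface text tells. Its arguments: {"type":"object","properties":{"rows":{"type":"array"},"squeeze":{"type":"number"}},"required":["rows"]}

```bash
mkdir -p pics
python3 - <<'E'
from rig import readout, grab_frame, calibration, r
import cv2,numpy as np
print(readout.sense())
for n in("scene","top"):
    p,d=grab_frame(n); c=calibration(n); print(n,c)
    np.savez(f"{n}0.npz",p=p,d=d)
    cv2.imwrite(f"pics/{n}0.png",cv2.resize(p[:,:,::-1],(800,600),interpolation=cv2.INTER_CUBIC))
E
```

```text
{'clock': 0.0, 'qpos': array([-1.28438984e+00,  3.53681332e-01,  1.63411947e+00, -1.18576583e-05,
        1.15518286e+00, -2.38564227e-03]), 'qvel': array([-8.50692770e-04, -9.02018835e-04,  5.98967452e-05, -7.07037737e-04,
       -4.12958359e-05,  1.41277520e-03]), 'joint_efforts': array([ 7.90316280e-04, -6.05234957e+01, -3.42065299e+01,  7.03938582e-06,
        9.42388811e-03,  3.99236868e-06]), 'eef_pos': array([ 177.87065783, -598.67156459,  230.54722286]), 'tcp_rot': array([-3.14020163e+00,  7.52306930e-06,  2.88796926e-01]), 'contact_force': array([-0.70469608,  0.68290462,  0.21758404]), 'wrist_torque': array([ 0.03281788, -0.04770805, -0.04577913]), 'opening': 0.9956323339870435}
scene {'vfov': 55.301497692799316, 'cx': 251.8089349725392, 'cy': 183.98187625652355, 'cam_to_world': array([[-8.34445892e-01,  3.96835892e-01, -3.82388976e-01,
         8.92557712e+02],
       [ 5.51088135e-01,  5.99131211e-01, -5.80812930e-01,
         4.50900924e+02],
       [-1.38624730e-03, -6.95386991e-01, -7.18634129e-01,
         6.22641712e+02],
       [ 0.00000000e+00,  0.00000000e+00,  0.00000000e+00,
         1.00000000e+00]])}
top {'vfov': 52.843577830852176, 'cx': 251.97857619331816, 'cy': 196.00959703312117, 'cam_to_world': array([[ 2.42187195e-02, -9.89732293e-01,  1.40866751e-01,
         4.62146286e+02],
       [-9.99362694e-01, -2.02726750e-02,  2.93806992e-02,
         1.89142281e+01],
       [-2.62232809e-02, -1.41488538e-01, -9.89592509e-01,
         9.44895577e+02],
       [ 0.00000000e+00,  0.00000000e+00,  0.00000000e+00,
         1.00000000e+00]])}
```

View pics/scene0.png

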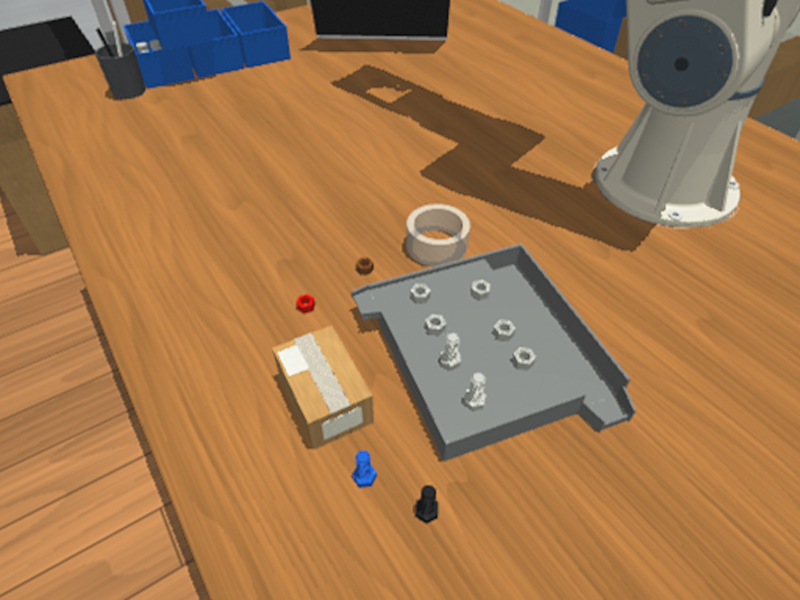

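View pics/top0.png

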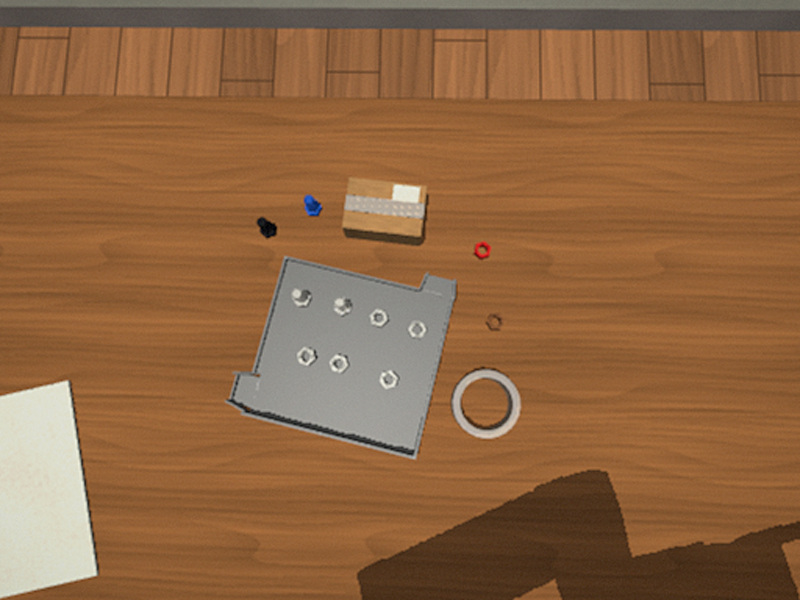

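The scene view shows five steel nuts at 800x600 pixels (420,291), (481,288), (435,323), (504,328), (524,357). The two steel bolts are at (452,352) and (475,392). The look-alikes lie off the tray: red nut (305,303), brown nut (365,266), blue bolt (364,470), black bolt (428,505). In the top view the nuts are at (378,318), (417,329), (307,356), (339,363), (389,379), and the bolts at (302,297), (343,306). Next I'll measure them.

```bash
cat > h.py <<'E'
import numpy as np,cv2
from rig import calibration
def cloud(n,d):
    c=calibration(n);f=d.shape[0]/2/np.tan(np.radians(c['vfov'])/2)
    v,u=np.mgrid[:d.shape[0],:d.shape[1]]
    P=np.stack([(u-c['cx'])/f*d,(v-c['cy'])/f*d,d],-1)
    M=c['cam_to_world'];return P@M[:3,:3].T+M[:3,3]
def onplane(n,u,v,z):
    c=calibration(n);f=192/np.tan(np.radians(c['vfov'])/2);M=c['cam_to_world']
    r=M[:3,:3]@np.array([(u-c['cx'])/f,(v-c['cy'])/f,1]);o=M[:3,3];return o+r*(z-o[2])/r[2]
E
python3 - <<'E'
from h import *
for n in("top","scene"):
    z=np.load(n+"0.npz");p,d=z['p'],z['d'];W=cloud(n,d)
    # deck mask: grey, z 20..45 in tray region
    hsv=cv2.cvtColor(p,cv2.COLOR_RGB2HSV)
    near=(W[...,0]>250)&(W[...,0]<800)&(abs(W[...,1])<350)&(d>0)
    grey=(hsv[...,1]<60)&near
    zz=W[...,2]
    plat=grey&(abs(zz-33)<6)
    k=plat.astype(np.uint8);nn,l,s,c=cv2.connectedComponentsWithStats(k)
    i=1+np.argmax(s[1:,4]);print(n,s[i],"median z",np.median(zz[l==i]),zz[l==i].std())
    pts=W[l==i][:,:2].astype(np.float32);print(cv2.minAreaRect(pts))
    # tall/bright objects
    m=grey&(p.mean(-1)>130)
    nn,l,s,c=cv2.connectedComponentsWithStats(m.astype(np.uint8))
    for j in range(1,nn):
        if s[j,4]>12: 
            q=W[l==j];print(c[j].round(1),s[j,4],np.median(q,0).round(1),'zmax',q[:,2].max().round(1))
z=np.load("top0.npz");p=z['p']
cv2.imwrite("pics/crop0.png",cv2.resize(p[150:300,140:340,::-1],(800,600),interpolation=cv2.INTER_CUBIC))
E
```

```text
top [ 163  165  128  101 7910] median z 32.93391066622854 1.6545744481254985
((559.205078125, 104.69634246826172), (266.8134765625, 209.2407684326172), 77.67626190185547)
[249.6 129.5] 631 [746.   46.6  60.2] zmax 65.6
[224.4 227.9] 10928 [513.4 107.9  32.4] zmax 86.4
[165.9 221.5] 32 [526.2 247.3  40.3] zmax 42.8
[310.6 258.1] 565 [448.5 -90.8  47.8] zmax 52.0
scene [ 225  158  178  123 8197] median z 33.27946676587908 1.4136676591328066
((531.0278930664062, 109.17113494873047), (269.57550048828125, 271.32196044921875), 77.86048126220703)
[280.2 144. ] 344 [454.5 -87.9  48. ] zmax 51.2
[369.5 201.3] 103 [404.9 165.   41.5] zmax 43.7
[310.5 223.1] 10069 [539.2 133.5  33.1] zmax 85.9
[200.8 236.5] 889 [747.4  48.9  60.7] zmax 64.0
[402.5 255. ] 13 [439.6 285.4  26.3] zmax 29.1
[218.5 270.3] 271 [749.  121.9  29.9] zmax 47.9
```

View pics/crop0.png

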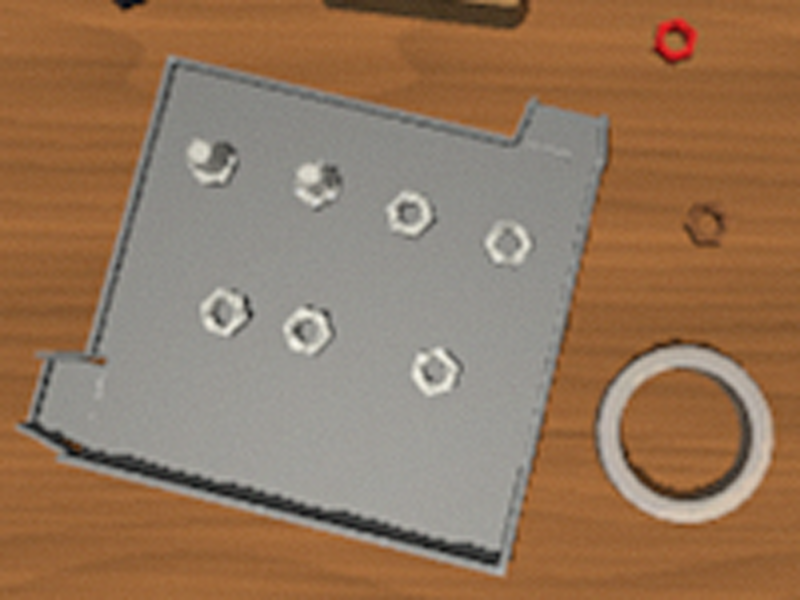

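```bash
cat >> h.py <<'E'
def objs(n,p,d,show=True):
    W=cloud(n,d);zz=W[...,2]
    T=np.linalg.inv(np.load('tray.npy'));Q=W@T[:3,:3].T+T[:3,3]
    inn=(abs(Q[...,0])<126)&(Q[...,1]>-146)&(Q[...,1]<86)&(d>0)
    dark=inn&(Q[...,2]>38.5)
    nn,l,s,c=cv2.connectedComponentsWithStats(dark.astype(np.uint8))
    for j in range(1,nn):
        if s[j,4]>8:
            q=Q[l==j];lo=q[(q[:,2]>q[:,2].max()-5)]
            r,_,_=cv2.minAreaRect(q[:,:2].astype(np.float32)) if 1 else 0
            print(n,'px',c[j].round(1),s[j,4],'tray mid',np.array(r).round(1),'mean',q.mean(0).round(1),'top',lo.mean(0).round(1),'zmax',q[:,2].max().round(1))
E
python3 - <<'E'
from h import *
z=np.load("top0.npz");p,d=z['p'],z['d'];W=cloud("top",d)
near=(W[...,0]>350)&(W[...,0]<720)&(abs(W[...,1]-100)<200)&(d>0)
yaw=np.radians(77.7-180+0)  # candidate tray +x ~ world -y
# refine using rims
from scipy.optimize import minimize
hsv=cv2.cvtColor(p,cv2.COLOR_RGB2HSV);grey=(hsv[...,1]<60)&near
plat=W[grey&(abs(W[...,2]-33)<4)][:,:2];  tr=W[grey&(W[...,2]<15)&(W[...,2]>-3)][:,:2]
best=None
for y in np.radians(np.arange(-108,-96,.25)):
    ex=np.array([np.cos(y),np.sin(y)]);a=plat@ex
    ey=np.array([-ex[1],ex[0]]);b=plat@ey
    h=np.histogram(b,bins=np.arange(b.min(),b.max(),1))[0]; h2=np.histogram(a,bins=np.arange(a.min(),a.max(),1))[0]
    s=np.abs(np.diff(h.astype(float))).max()+np.abs(np.diff(h2.astype(float))).max()
    if best is None or s>best[0]: best=(s,y)
print(best[0],np.degrees(best[1]))
for y in (best[1],np.radians(-102.3)):
    ex=np.array([np.cos(y),np.sin(y)]);ey=np.array([-ex[1],ex[0]])
    for nm,P in(("plat",plat),("trough",tr)):
        for e in(ex,ey):
            v=P@e;print(nm,len(v),np.percentile(v,[0.1,.5,1,2,5,50,95,98,99,99.5,99.9]).round(1))
# top-of-rim etc: map in tray-ish coords of z medians
y=np.radians(-102.3);ex=np.array([np.cos(y),np.sin(y)]);ey=np.array([-ex[1],ex[0]])
A=W[near];a=A[:,:2]@ex;b=A[:,:2]@ey
mid=(abs(a-np.median(plat@ex))<30)
for lo in np.arange(-700,-380,4):
    m=mid&(b>=lo)&(b<lo+4)
    if m.sum()>5: print(lo,A[m,2].mean().round(1),end=' | ')
print()
print('along x')
midb=abs(b-np.median(plat@ey))<25
for lo in np.arange(-400,200,4):
    m=midb&(a>=lo)&(a<lo+4)
    if m.sum()>5: print(lo,A[m,2].mean().round(1),end=' | ')
E
```

```text
77.0 -102.5
plat 7959 [-354.  -353.1 -351.8 -349.1 -341.7 -216.7 -103.5  -97.1  -94.9  -93.8
  -91.9]
plat 7959 [358.6 359.4 419.6 421.2 426.3 508.1 595.7 607.3 617.  622.1 626.5]
trough 3178 [-400.7 -387.  -385.3 -383.1 -371.8 -231.5  -98.5  -87.2  -86.3  -32.6
  -12.8]
trough 3178 [358.4 358.6 358.7 359.  361.  389.2 417.4 606.8 611.1 634.5 642.9]
plat 7959 [-352.1 -351.3 -350.  -347.5 -339.8 -214.9 -101.7  -95.2  -93.1  -92.1
  -90.3]
plat 7959 [359.2 360.5 420.4 422.1 427.2 508.9 596.5 607.6 617.4 622.5 626.9]
trough 3178 [-398.5 -385.6 -383.9 -381.8 -370.4 -230.2  -97.2  -85.5  -84.5  -30.9
  -11.1]
trough 3178 [358.8 359.1 359.4 359.9 361.8 389.9 418.2 607.2 612.  635.1 644.3]

along x
-400 -0.0 | -396 -0.4 | -392 -0.3 | -388 -0.9 | -384 -0.3 | -380 -0.1 | -376 -0.1 | -372 0.0 | -368 -0.7 | -356 39.7 | -352 35.1 | -348 33.2 | -344 32.7 | -340 33.1 | -336 32.9 | -332 32.8 | -328 32.6 | -324 32.7 | -320 32.6 | -316 33.1 | -312 33.1 | -308 32.3 | -304 33.0 | -300 33.0 | -296 33.1 | -292 32.5 | -288 32.6 | -284 33.0 | -280 32.8 | -276 33.2 | -272 32.7 | -268 32.9 | -264 32.6 | -260 32.7 | -256 32.7 | -252 32.7 | -248 33.1 | -244 33.0 | -240 32.4 | -236 33.3 | -232 33.1 | -228 32.8 | -224 33.1 | -220 32.8 | -216 32.9 | -212 32.7 | -208 33.0 | -204 32.8 | -200 32.4 | -196 33.8 | -192 33.6 | -188 33.1 | -184 33.1 | -180 32.5 | -176 33.2 | -172 33.5 | -168 32.5 | -164 32.4 | -160 32.7 | -156 32.6 | -152 33.2 | -148 32.8 | -144 32.7 | -140 33.4 | -136 35.4 | -132 34.6 | -128 35.6 | -124 34.4 | -120 33.2 | -116 33.0 | -112 33.4 | -108 33.6 | -104 32.9 | -100 33.0 | -96 33.3 | -92 39.7 | -88 9.3 | -84 0.0 | -80 -0.1 | -76 -0.1 | -72 -0.3 | -68 -0.8 | -64 0.5 | -60 0.3 | -56 0.0 | -52 0.5 | -48 5.4 | -44 9.2 | -40 12.3 | -36 15.0 | -32 14.6 | -28 14.3 | -24 14.0 | -20 15.0 | -16 14.5 | -12 22.6 | -8 17.5 |
```

Run:
```python
from h import *
y=np.radians(-102.4);ex=np.array([np.cos(y),np.sin(y)]);ey=np.array([-ex[1],ex[0]])
o=-222*ex+510*ey
T=np.eye(4);T[:2,0]=ex;T[:2,1]=ey;T[:2,3]=o;np.save('tray.npy',T);print(T)
for n in("top","scene"):
    z=np.load(n+"0.npz");objs(n,z['p'],z['d'])
z=np.load("top0.npz");p=z['p'];W=cloud('top',z['d']);Ti=np.linalg.inv(T);Q=W@Ti[:3,:3].T+Ti[:3,3]
g=(abs(Q[...,0])<100)&(z['d']>0)
for lo in range(-164,110,4):
    m=g&(Q[...,1]>=lo)&(Q[...,1]<lo+4)
    if m.sum(): print(lo,np.median(Q[m,2]).round(1),end='|')
# project overlay
im=cv2.resize(p[140:310,130:350,::-1],None,fx=3.6,fy=3.6,interpolation=cv2.INTER_CUBIC)
c=calibration('top');f=192/np.tan(np.radians(c['vfov'])/2);Mi=np.linalg.inv(c['cam_to_world'])
def pr(t):
    w=T@np.append(t,1);k=Mi@w;return (int((k[0]/k[2]*f+c['cx']-130+.5)*3.6),int((k[1]/k[2]*f+c['cy']-140+.5)*3.6))
cor=[(-130,-90,33),(130,-90,33),(130,90,33),(-130,90,33)]
for i in range(4): cv2.line(im,pr(cor[i]),pr(cor[(i+1)%4]),(0,0,255),1)
cv2.imwrite("pics/ov.png",im)
```

```text
[[-2.14735327e-01  9.76672278e-01  0.00000000e+00  5.45774105e+02]
 [-9.76672278e-01 -2.14735327e-01  0.00000000e+00  1.07306229e+02]
 [ 0.00000000e+00  0.00000000e+00  1.00000000e+00  0.00000000e+00]
 [ 0.00000000e+00  0.00000000e+00  0.00000000e+00  1.00000000e+00]]
top px [191.6 190.3] 104 tray mid [-88.6  34.1] mean [-87.9  34.4  61.7] top [-90.9  36.1  83.1] zmax 85.9
top px [218.2 195.9] 95 tray mid [-23.8  36.5] mean [-24.3  36.4  61.8] top [-27.4  38.   82.9] zmax 86.4
top px [241.4 203.6] 64 tray mid [30.9 32.7] mean [30.8 33.2 46.2] top [30.8 33.1 46.7] zmax 49.6
top px [266.  211.1] 69 tray mid [91.1 29.9] mean [91.  29.7 46.4] top [90.4 29.7 47.5] zmax 50.5
top px [195.3 227.9] 70 tray mid [-60.2 -48.1] mean [-60.  -47.5  45.9] top [-60.4 -47.8  47.1] zmax 50.3
top px [216.1 232.9] 68 tray mid [ -9.8 -47.4] mean [ -9.7 -47.1  46.4] top [ -9.4 -47.   46.9] zmax 49.9
top px [247.9 243. ] 65 tray mid [ 68.  -52.1] mean [ 67.8 -52.1  46.7] top [ 66.8 -52.7  47.7] zmax 50.7
scene px [307.1 183.7] 91 tray mid [ 69.3 -48.3] mean [ 68.7 -48.3  45.3] top [ 69.6 -48.8  46.6] zmax 4
[... 532 characters left out ...]
cene px [303.9 249.8] 229 tray mid [-90.5  41. ] mean [-91.9  41.9  60.5] top [-88.8  39.6  83.1] zmax 85.9
-164 -0.5|-160 -0.1|-156 40.9|-152 13.0|-148 2.9|-144 2.7|-140 3.2|-136 3.2|-132 3.0|-128 3.1|-124 2.9|-120 3.0|-116 2.9|-112 2.9|-108 3.0|-104 2.4|-100 3.0|-96 2.6|-92 32.5|-88 33.0|-84 33.1|-80 32.5|-76 33.0|-72 32.9|-68 32.9|-64 33.3|-60 33.6|-56 33.3|-52 33.5|-48 33.4|-44 33.4|-40 33.2|-36 33.1|-32 32.8|-28 32.9|-24 32.4|-20 32.8|-16 32.8|-12 33.0|-8 32.7|-4 33.1|0 32.8|4 32.9|8 33.1|12 32.8|16 33.0|20 33.3|24 33.2|28 34.6|32 34.8|36 35.4|40 34.6|44 33.4|48 32.8|52 33.0|56 33.1|60 33.0|64 33.2|68 32.7|72 33.0|76 32.9|80 33.1|84 33.0|88 39.3|92 39.5|96 32.8|100 0.3|104 -0.1|108 0.1|
```

View pics/ov.png

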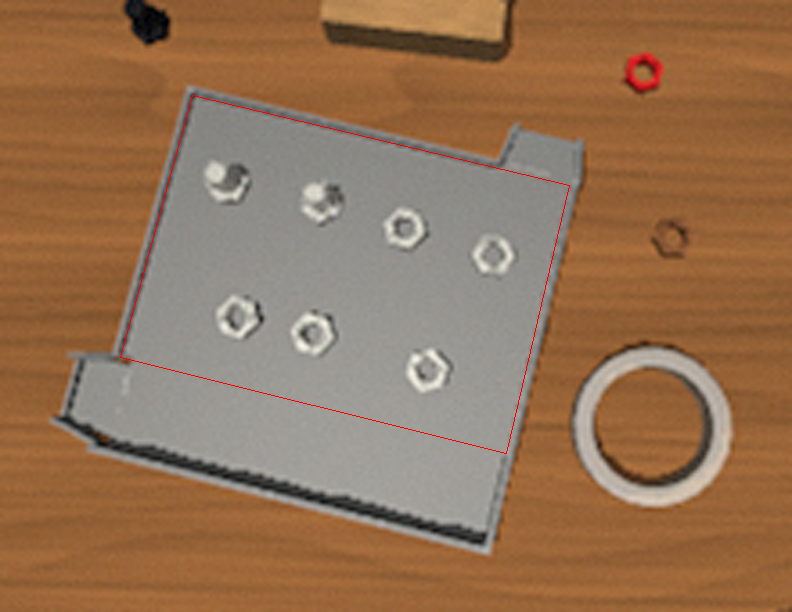

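```bash
cat > go.py <<'E'
import sys;from h import *
from rig import readout
from scipy.spatial.transform import Rotation as R
T=np.load('tray.npy');s=readout.sense()
Rt=R.from_euler('xyz',s['tcp_rot']);p=s['eef_pos']
Ti=np.linalg.inv(T);q=Ti@np.append(p,1)
print('clock',s['clock'],'tray pos',q[:3].round(1),'rpy',s['tcp_rot'].round(3),'F',s['contact_force'].round(1),'op',round(s['opening'],3),'q',s['qpos'].round(2))
if len(sys.argv)>3:
    t=T@np.array([*map(float,sys.argv[1:4]),1])
    Rg=R.from_euler('xyz',[np.pi,0,np.radians(-12.4)])
    print('world',t[:3].round(1),'shift cm',(Rt.inv().apply(t[:3]-p)/10).round(2),'turn',(Rt.inv()*Rg).as_rotvec().round(4))
E
python3 go.py 68 -10 120
```

```text
clock 0.1 tray pos [ 768.5 -207.7  230.6] rpy [-3.14  -0.     0.289] F [-0.6 -0.4  0.5] op 1.005 q [-1.28  0.35  1.63  0.    1.16 -0.  ]
world [521.4  43.  120. ] shift cm [ 51.21 -51.72  11.13] turn [-1.300e-03  3.000e-04  5.053e-01]
```

play_rows(rows=[[231,[2.5,-2.5,0],[0,0,0.05]],[231,[5,-5,0],[0,0,0.1]],[231,[7.5,-7.5,0],[0,0,0.15]],[231,[10,-10,0],[0,0,0.2]],[231,[12.5,-12.5,0],[0,0,0.25]],[231,[15,-15,0],[0,0,0.3]],[231,[17.5,-17.5,0],[0,0,0.35]],[231,[20,-20,0],[0,0,0.4]],[231,[22.5,-22.5,0],[0,0,0.45]],[231,[25,-25,0],[0,0,0.505]],[231,[26,-26,0],[0,0,0.505]],[231,[26,-26,0],[0,0,0.505]]], squeeze=40)

```text
clock: 1.1
eef_pos: [354.0, -273.3, 231.1]
tcp_rot: [-3.141, 0.0, -0.213]
contact_force: [-0.4, -0.3, 0.2]
opening: 0.095
```

```bash
python3 go.py 68 -10 120
```

```text
clock 1.1 tray pos [ 412.9 -105.6  231.1] rpy [-3.141  0.    -0.213] F [-0.4 -0.3  0.2] op 0.095 q [-0.66  0.07  2.    0.    1.08  1.12]
world [521.4  43.  120. ] shift cm [  9.66 -34.45  11.14] turn [-0.001   0.0003  0.003 ]
```

Tool axes now match the tray's: tool x = tray y, tool y = tray x, and z points down.

play_rows(rows=[[231,[0.8,-3,0],[0,0,0.003]],[231,[1.7,-6.2,0],[0,0,0.003]],[231,[2.6,-9.4,0],[0,0,0.003]],[231,[3.5,-12.6,0],[0,0,0.003]],[231,[4.4,-15.8,0],[0,0,0.003]],[231,[5.3,-19,1],[0,0,0.003]],[231,[6.2,-22.2,3],[0,0,0.003]],[231,[7.1,-25.4,5],[0,0,0.003]],[231,[8,-28.6,7],[0,0,0.003]],[231,[8.9,-31.8,9],[0,0,0.003]],[231,[9.6,-34.4,11],[0,0,0.003]],[231,[9.6,-34.4,11.1],[0,0,0.003]]])

```text
clock: 2.1
eef_pos: [521.3, 42.0, 116.9]
tcp_rot: [3.141, 0.003, -0.217]
contact_force: [-0.5, -0.5, 0.2]
opening: 0.095
```

```bash
python3 go.py 68 -10 37
python3 - <<'E'
from h import *
from rig import grab_frame
p,d=grab_frame('scene');np.savez('scene1.npz',p=p,d=d)
cv2.imwrite('pics/s1.png',cv2.resize(p[100:330,170:430,::-1],(780,690))[:600])
E
```

```text
clock 2.1 tray pos [ 69.   -9.9 116.9] rpy [ 3.141e+00  3.000e-03 -2.170e-01] F [-0.5 -0.5  0.2] op 0.095 q [0.08 0.34 1.95 0.   0.85 1.86]
world [521.4  43.   37. ] shift cm [ 0.01 -0.1   7.99] turn [ 0.0002  0.003  -0.0004]
```

View pics/s1.png

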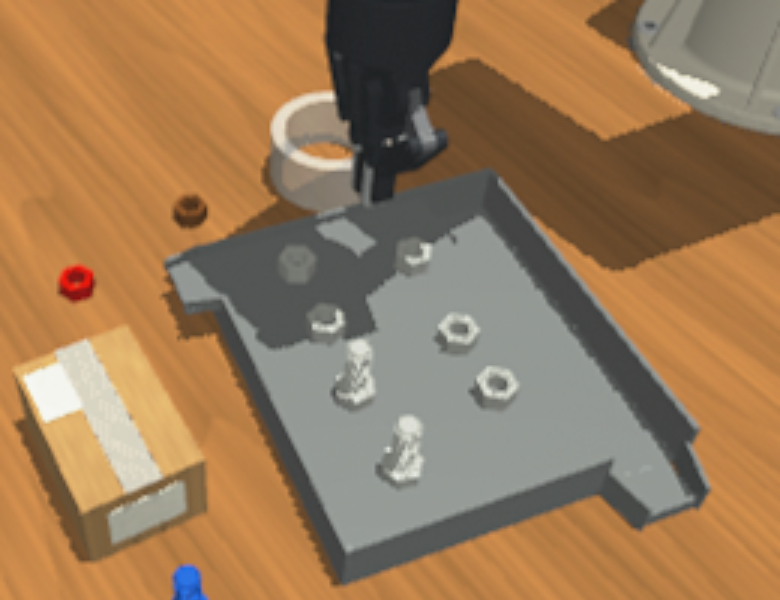

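The gripper hovers above the tray's +x half, behind nut E at crop pixel (415,255). The other nuts are at (297,265), (325,322), (458,330) and (497,385), all undisturbed. Now I'll lower the fingers.

play_rows(rows=[[231,[0,0,2],[0,0,0]],[231,[0,0,4],[0,0,0]],[231,[0,0,6],[0,0,0]],[231,[0,0,7.2],[0,0,0]],[231,[0,0,7.8],[0,0,0]],[231,[0,0,7.8],[0,0,0]],[231,[0,0,7.8],[0,0,0]]])

```text
clock: 2.73
eef_pos: [521.0, 38.7, 42.9]
tcp_rot: [3.142, -0.0, -0.22]
contact_force: [-0.3, -0.7, -0.0]
opening: 0.099
```

```bash
python3 go.py 68 -90 36
```

```text
clock 2.7333 tray pos [72.3 -9.5 42.9] rpy [ 3.142 -0.    -0.22 ] F [-0.3 -0.7 -0. ] op 0.099 q [ 0.07  0.46  1.99 -0.    0.69  1.86]
world [443.3  60.2  36. ] shift cm [-8.05 -0.41  0.68] turn [ 0.0001 -0.0003 -0.0035]
```

play_rows(rows=[[231,[0,-0.4,0.65],[0,0,-0.003]],[231,[0,-0.4,0.65],[0,0,-0.003]],[231,[-1,-0.4,0.65],[0,0,-0.003]],[231,[-2,-0.4,0.65],[0,0,-0.003]],[231,[-3,-0.4,0.65],[0,0,-0.003]],[231,[-4,-0.4,0.65],[0,0,-0.003]],[231,[-5,-0.4,0.65],[0,0,-0.003]],[231,[-6,-0.4,0.65],[0,0,-0.003]],[231,[-7,-0.4,0.65],[0,0,-0.003]],[231,[-7.8,-0.4,0.65],[0,0,-0.003]],[231,[-8.2,-0.4,0.65],[0,0,-0.003]],[231,[-8.2,-0.4,0.65],[0,0,-0.003]]])

```text
clock: 3.73
eef_pos: [440.5, 61.4, 35.8]
tcp_rot: [3.141, 0.001, -0.216]
contact_force: [-0.6, -0.1, 0.7]
opening: 0.093
```

```bash
python3 go.py 68 -90 36
cat > look.py <<'E'
import sys;from h import *
from rig import grab_frame
k=sys.argv[1]
for n in sys.argv[2:]:
    p,d=grab_frame(n);objs(n,p,d)
    c=p[100:300,170:430] if n=='scene' else p[140:310,130:350]
    cv2.imwrite(f'pics/{n}{k}.png',cv2.resize(c[:,:,::-1],(780,600),interpolation=cv2.INTER_CUBIC))
E
python3 look.py 2 scene
```

```text
clock 3.7333 tray pos [ 67.4 -93.   35.8] rpy [ 3.141e+00  1.000e-03 -2.160e-01] F [-0.6 -0.1  0.7] op 0.093 q [0.14 0.39 2.16 0.   0.6  1.92]
world [443.3  60.2  36. ] shift cm [ 0.3   0.06 -0.02] turn [0.0002 0.0007 0.0006]
scene px [349.1  68.1] 10485 tray mid [ 63.1 -86.3] mean [ 41.6 -74.9 318.2] top [ 10.7 -99.2 437.9] zmax 441.1
scene px [268.2 186.1] 104 tray mid [93.9 32.7] mean [92.9 33.9 45.1] top [94.  33.2 46.8] zmax 49.6
scene px [278.  206.3] 113 tray mid [32.8 37.4] mean [32.2 37.6 45.2] top [33.2 37.  47. ] zmax 49.9
scene px [322.  209.8] 115 tray mid [ -8.3 -44. ] mean [ -8.9 -43.   45.2] top [ -8.3 -44.   47. ] zmax 49.4
scene px [288.1 224.2] 204 tray mid [-26.4  42.9] mean [-28.3  43.9  60.6] top [-25.2  42.   82.7] zmax 85.9
scene px [334.9 228.1] 128 tray mid [-58.4 -44.8] mean [-59.5 -43.8  45.1] top [-58.4 -44.3  46.8] zmax 49.0
scene px [303.9 249.9] 226 tray mid [-90.8  41.8] mean [-91.9  41.9  60.4] top [-89.   39.7  82.7] zmax 85.6
```

View pics/scene2.png

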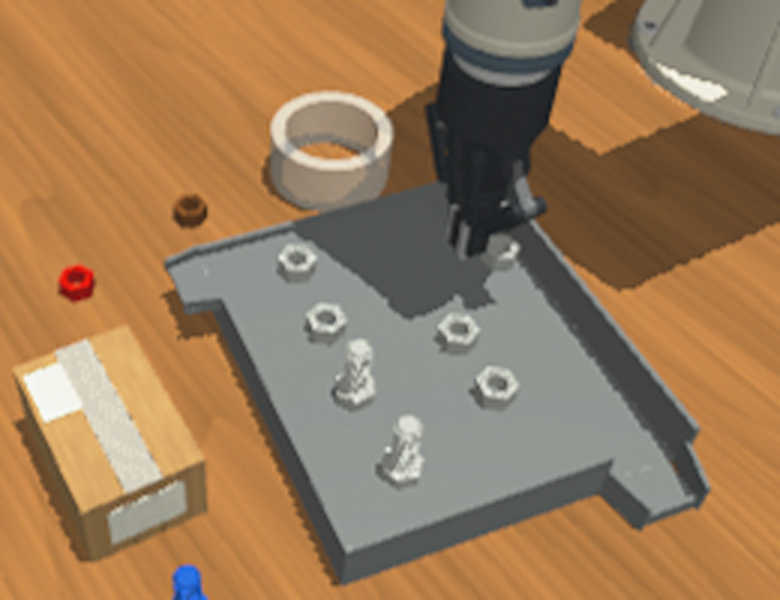

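Nut E has gone over the edge; it's at (505,253), beside the fingertips. The other nuts and both bolts are unmoved. Next is rear nut B.

play_rows(rows=[[231,[0.3,0,-2],[0,0,0]],[231,[0.6,0.2,-4.5],[0,0,0]],[231,[3,0.7,-4.5],[0,0,0]],[231,[6,1.2,-4.5],[0,0,0]],[231,[9,1.7,-4.5],[0,0,0]],[231,[12,2.2,-4.5],[0,0,0]],[231,[14.5,2.5,-4.5],[0,0,0]],[231,[15.8,2.5,-4.5],[0,0,0]],[231,[15.8,2.5,-4.5],[0,0,0]],[231,[15.8,2.5,-4.5],[0,0,0]]])

```text
clock: 4.62
eef_pos: [590.7, 2.7, 80.4]
tcp_rot: [3.142, 0.0, -0.217]
contact_force: [-0.8, -0.7, 0.4]
opening: 0.093
```

```bash
python3 go.py 92 65 36;python3 look.py 3 scene
```

```text
clock 4.6167 tray pos [92.5 66.4 80.4] rpy [ 3.142  0.    -0.217] F [-0.8 -0.7  0.4] op 0.093 q [0.   0.48 1.82 0.   0.84 1.79]
world [589.5   3.5  36. ] shift cm [-0.13 -0.05  4.44] turn [ 0.0001  0.0005 -0.0005]
scene px [272.5  71.6] 5594 tray mid [51.4 52.5] mean [ 47.2  58.1 334. ] top [ 27.1  74.3 454.4] zmax 457.4
scene px [268.4 186.1] 103 tray mid [93.6 33.5] mean [92.8 33.6 45. ] top [94.1 33.1 46.7] zmax 49.1
scene px [278.  206.2] 112 tray mid [33.1 37.2] mean [32.6 37.3 44.9] top [33.7 36.7 46.6] zmax 49.1
scene px [322.  209.8] 114 tray mid [ -9.  -43.2] mean [ -8.8 -43.   45. ] top [ -7.9 -43.6  46.8] zmax 49.5
scene px [288.1 224.1] 205 tray mid [-26.4  43. ] mean [-28.2  44.   60.7] top [-25.3  42.1  83.2] zmax 85.7
scene px [334.9 228. ] 125 tray mid [-59.1 -44.2] mean [-59.2 -43.9  45.3] top [-58.3 -44.4  46.9] zmax 49.7
scene px [303.9 250. ] 232 tray mid [-91.   41.4] mean [-91.9  42.   60.3] top [-89.5  39.9  83.1] zmax 86.1
```

View pics/scene3.png

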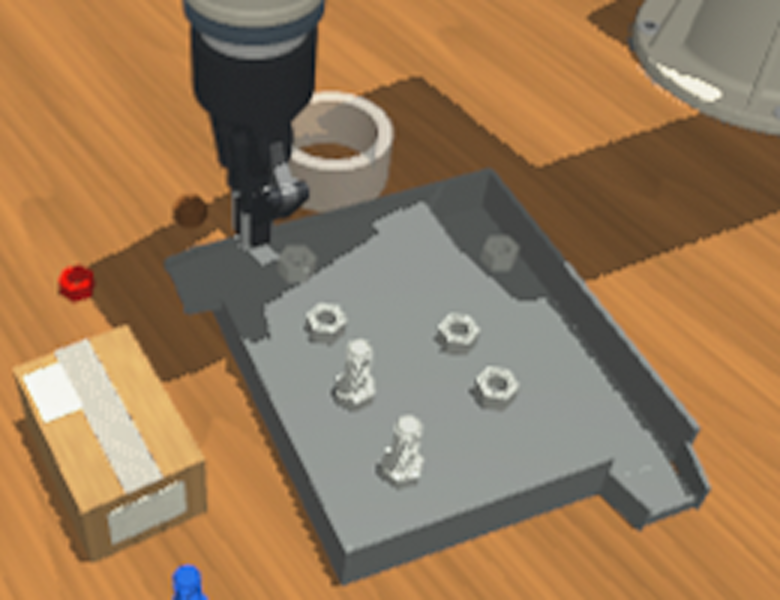

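Nut E lies in the trough at (500,252), with nothing left at platform height there. Lowering behind B.

play_rows(rows=[[231,[0,0,2],[0,0,0]],[231,[0,0,3.6],[0,0,0]],[231,[0,0,4.4],[0,0,0]],[231,[0,0,4.4],[0,0,0]],[231,[-1,0,4.4],[0,0,0]],[231,[-2,0,4.4],[0,0,0]],[231,[-3,0,4.4],[0,0,0]],[231,[-4,0,4.4],[0,0,0]],[231,[-5,0,4.4],[0,0,0]],[231,[-6,0,4.4],[0,0,0]],[231,[-7,0,4.4],[0,0,0]],[231,[-7.5,0,4.4],[0,0,0]]])

```text
clock: 5.67
eef_pos: [515.5, 19.4, 36.8]
tcp_rot: [3.141, 0.001, -0.216]
contact_force: [0.2, -0.3, -0.0]
opening: 0.092
```

```bash
python3 go.py 92 -92 36;python3 look.py 4 scene|head -1
```

```text
clock 5.6667 tray pos [ 92.4 -10.7  36.8] rpy [ 3.141e+00  1.000e-03 -2.160e-01] F [ 0.2 -0.3 -0. ] op 0.092 q [0.03 0.46 2.01 0.   0.67 1.82]
world [436.2  37.2  36. ] shift cm [-8.13 -0.04  0.09] turn [0.0002 0.0009 0.0004]
scene px [304.3  66.7] 10344 tray mid [ 87.2 -33. ] mean [ 59.3  -2.5 325.8] top [ 35.9 -17.3 439.7] zmax 442.7
```

View pics/scene4.png

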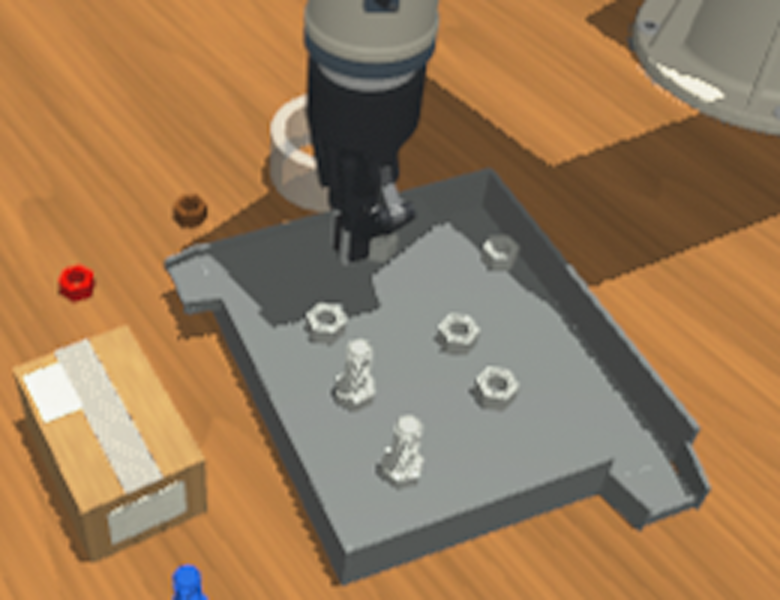

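Nut B is moving just ahead of the fingers at (385,240). I'll continue the sweep.

play_rows(rows=[[231,[-1,0,0.05],[0,0,0]],[231,[-2,0,0.05],[0,0,0]],[231,[-3,0,0.05],[0,0,0]],[231,[-4,0,0.05],[0,0,0]],[231,[-5,0,0.05],[0,0,0]],[231,[-6,0,0.05],[0,0,0]],[231,[-7,0,0.05],[0,0,0]],[231,[-7.8,0,0.05],[0,0,0]],[231,[-8.3,0,0.05],[0,0,0]],[231,[-8.3,0,0.05],[0,0,0]],[231,[-8.3,0,-2],[0,0,0]],[231,[-8,0,-4.5],[0,0,0]]])

```text
clock: 6.72
eef_pos: [437.6, 36.2, 81.0]
tcp_rot: [3.14, 0.004, -0.216]
contact_force: [-0.4, -0.2, 0.7]
opening: 0.096
```

```bash
python3 go.py 32 69 80
```

```text
clock 6.7167 tray pos [ 92.7 -90.4  81. ] rpy [ 3.14   0.004 -0.216] F [-0.4 -0.2  0.7] op 0.096 q [ 0.08  0.29  2.14 -0.    0.71  1.87]
world [606.3  61.2  80. ] shift cm [15.95 -6.06  0.04] turn [0.0012 0.0037 0.0005]
```

play_rows(rows=[[231,[2,-0.8,0],[0,0,0]],[231,[5,-1.9,0],[0,0,0]],[231,[8,-3,0],[0,0,0]],[231,[11,-4.1,0],[0,0,0]],[231,[13.5,-5.2,0],[0,0,0]],[231,[15.5,-6,0],[0,0,0]],[231,[15.8,-6,0],[0,0,0]],[231,[15.8,-6,0],[0,0,0]],[231,[15.8,-6,0],[0,0,0]]])

```text
clock: 7.47
eef_pos: [605.4, 60.7, 81.3]
tcp_rot: [3.141, 0.001, -0.216]
contact_force: [-0.5, -0.3, 0.1]
opening: 0.093
```

```bash
python3 go.py 32 68 36;python3 look.py 5 scene
```

```text
clock 7.4667 tray pos [32.7 68.2 81.3] rpy [ 3.141e+00  1.000e-03 -2.160e-01] F [-0.5 -0.3  0.1] op 0.093 q [ 0.1   0.5   1.78 -0.    0.86  1.88]
world [605.3  61.5  36. ] shift cm [-0.02 -0.07  4.53] turn [0.0005 0.0014 0.0001]
scene px [293.1  74.4] 7051 tray mid [-2.3 47.6] mean [-13.4  55.4 359.4] top [-25.4  65.  469.8] zmax 472.8
scene px [277.9 206.3] 114 tray mid [32.5 37.1] mean [32.6 37.7 45. ] top [33.1 37.  46.8] zmax 49.2
scene px [322.1 209.8] 113 tray mid [ -7.9 -43.9] mean [ -8.9 -43.1  45.2] top [ -8.2 -43.2  46.7] zmax 49.0
scene px [288.1 224.2] 205 tray mid [-26.7  43.1] mean [-28.3  43.9  60.8] top [-25.4  42.   82.5] zmax 85.0
scene px [334.7 227.9] 123 tray mid [-58.4 -44.7] mean [-59.1 -43.6  45.5] top [-58.7 -44.6  46.9] zmax 48.9
scene px [304. 250.] 230 tray mid [-90.7  41.1] mean [-91.9  41.8  60. ] top [-88.9  39.7  83. ] zmax 85.6
```

View pics/scene5.png

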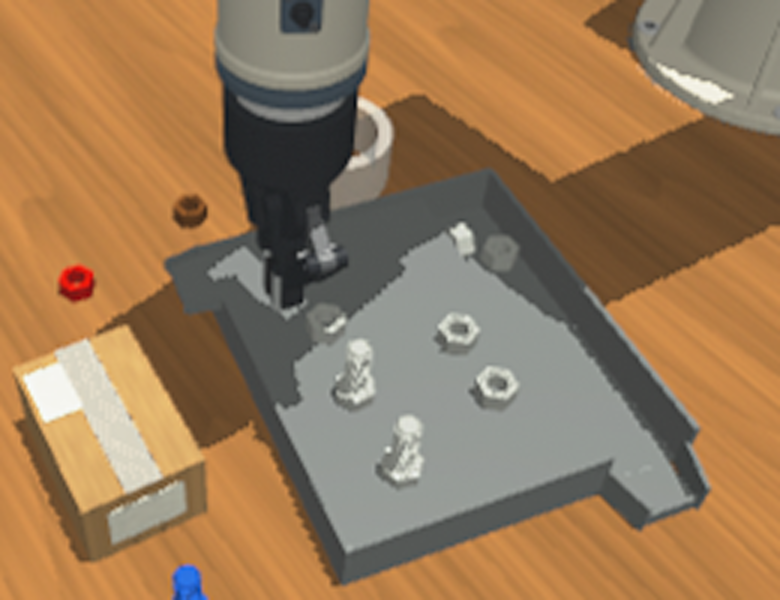

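Nut B is in the trough, apparently on its edge at (461,237). Next is nut A, whose path at x=32 is clear.

play_rows(rows=[[231,[0.1,-0.1,2],[0,0,0]],[231,[0.1,-0.1,3.6],[0,0,0]],[231,[0.1,-0.1,4.45],[0,0,0]],[231,[0.1,-0.1,4.45],[0,0,0]],[231,[-1,-0.1,4.45],[0,0,0]],[231,[-2,-0.1,4.45],[0,0,0]],[231,[-3,-0.1,4.45],[0,0,0]],[231,[-4,-0.1,4.45],[0,0,0]],[231,[-5,-0.1,4.45],[0,0,0]],[231,[-6,-0.1,4.45],[0,0,0]],[231,[-7,-0.1,4.45],[0,0,0]],[231,[-7.5,-0.1,4.45],[0,0,0]]])

```text
clock: 8.52
eef_pos: [531.5, 78.3, 37.3]
tcp_rot: [3.141, 0.001, -0.216]
contact_force: [0.2, 0.0, -0.5]
opening: 0.092
```

```bash
python3 go.py 32 -93 36;python3 look.py 6 scene|head -1
```

```text
clock 8.5167 tray pos [31.4 -7.7 37.3] rpy [ 3.141e+00  1.000e-03 -2.160e-01] F [ 0.2  0.  -0.5] op 0.092 q [0.14 0.49 1.96 0.   0.7  1.93]
world [448.1  96.   36. ] shift cm [-8.53  0.06  0.14] turn [0.0002 0.0008 0.0005]
scene px [320.4  73.7] 13632 tray mid [ 39.1 -31. ] mean [  6.6   0.  342. ] top [-18.7 -32.6 455.5] zmax 458.6
```

View pics/scene6.png

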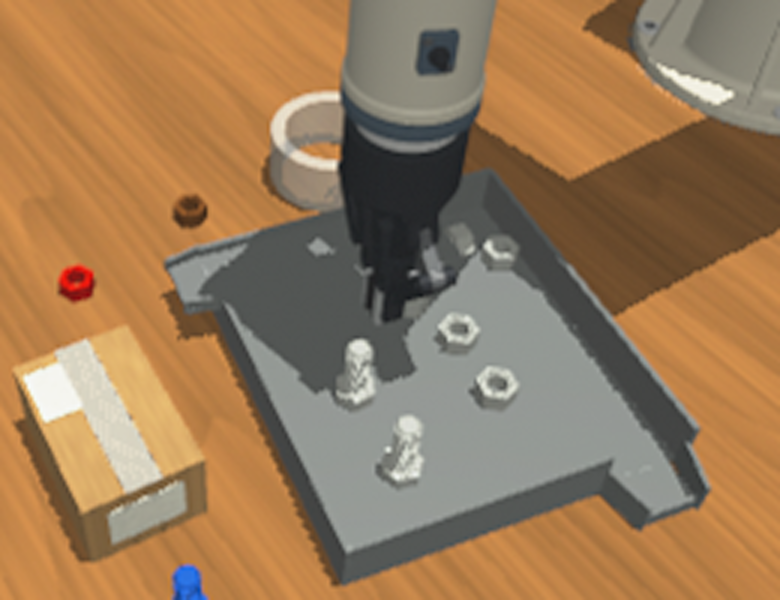

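Nut A is hidden ahead of the fingers, and D at (458,330) hasn't been touched. I'll continue to the edge.

play_rows(rows=[[231,[-1,0,0.05],[0,0,0]],[231,[-2,0,0.05],[0,0,0]],[231,[-3,0,0.05],[0,0,0]],[231,[-4,0,0.05],[0,0,0]],[231,[-5,0,0.05],[0,0,0]],[231,[-6,0,0.05],[0,0,0]],[231,[-7,0,0.05],[0,0,0]],[231,[-8,0,0.05],[0,0,0]],[231,[-8.6,0,0.05],[0,0,0]],[231,[-8.6,0,0.05],[0,0,0]],[231,[-8.6,0,-2],[0,0,0]],[231,[-8.3,0,-4.5],[0,0,0]]])

```text
clock: 9.57
eef_pos: [450.6, 95.6, 81.5]
tcp_rot: [3.14, 0.004, -0.216]
contact_force: [-0.2, 0.2, 0.2]
opening: 0.097
```

```bash
python3 go.py -9 -10 80;python3 look.py 7 scene
```

```text
clock 9.5667 tray pos [ 31.9 -90.5  81.5] rpy [ 3.14   0.004 -0.216] F [-0.2  0.2  0.2] op 0.097 q [0.21 0.32 2.1  0.   0.73 1.99]
world [537.9 118.2  80. ] shift cm [ 8.05 -4.08  0.11] turn [0.0016 0.0036 0.0005]
scene px [361.9  67.7] 10368 tray mid [ 26.3 -82.6] mean [  4.8 -70.1 338.1] top [-33.6 -82.5 454.1] zmax 457.1
scene px [322. 210.] 114 tray mid [ -8.  -43.9] mean [ -9.1 -42.7  45. ] top [ -8.3 -43.6  46.6] zmax 48.5
scene px [288.1 224.3] 207 tray mid [-26.6  43.1] mean [-28.4  43.9  60.5] top [-24.9  42.2  82.6] zmax 85.0
scene px [334.8 228. ] 127 tray mid [-58.5 -44.5] mean [-59.2 -43.8  45.1] top [-58.7 -44.3  46.6] zmax 48.8
scene px [303.9 249.9] 224 tray mid [-91.  41.] mean [-91.9  42.   60.5] top [-89.1  40.5  82.6] zmax 84.6
```

View pics/scene7.png

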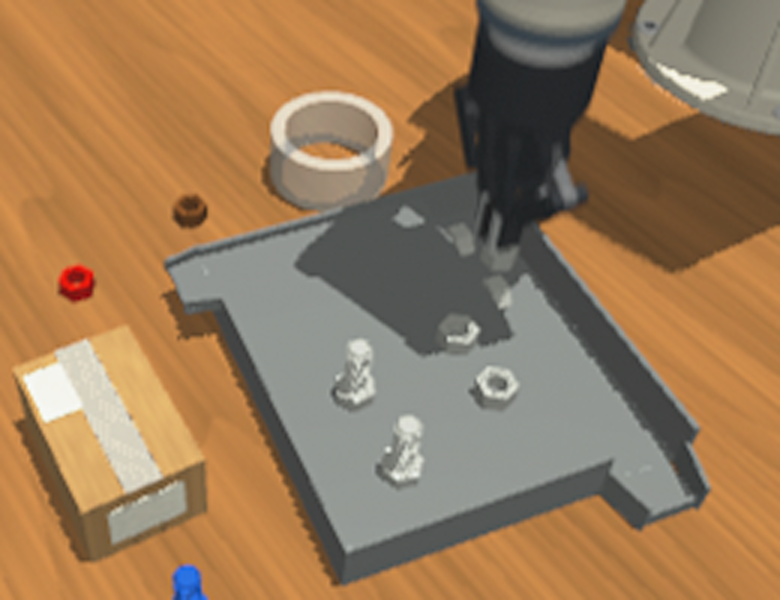

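Nut A is down at (497,292). Now for D.

play_rows(rows=[[231,[2,-1,0],[0,0,0]],[231,[4.5,-2.4,0],[0,0,0]],[231,[7,-3.6,0],[0,0,0]],[231,[8.2,-4.1,0],[0,0,0]],[231,[8.2,-4.1,0],[0,0,0]],[231,[8.2,-4.1,1.5],[0,0,0]],[231,[8.2,-4.1,3],[0,0,0]],[231,[8.2,-4.1,4.2],[0,0,0]],[231,[8.2,-4.1,4.5],[0,0,0]],[231,[8.2,-4.1,4.5],[0,0,0]]])

```text
clock: 10.45
eef_pos: [539.9, 118.0, 36.3]
tcp_rot: [3.141, 0.002, -0.216]
contact_force: [-0.6, -0.4, -0.3]
opening: 0.093
```

```bash
python3 go.py -9 -93 36;python3 look.py 8 scene|head -1
```

```text
clock 10.45 tray pos [-9.2 -8.  36.3] rpy [ 3.141e+00  2.000e-03 -2.160e-01] F [-0.6 -0.4 -0.3] op 0.093 q [ 0.21  0.5   1.92 -0.    0.71  2.  ]
world [456.9 136.1  36. ] shift cm [-8.5   0.02  0.05] turn [0.001  0.0021 0.0002]
scene px [334.4  82.3] 15580 tray mid [  1.7 -35.7] mean [-30.5  -0.5 348.1] top [-52.7 -44.  465.1] zmax 468.1
```

View pics/scene8.png

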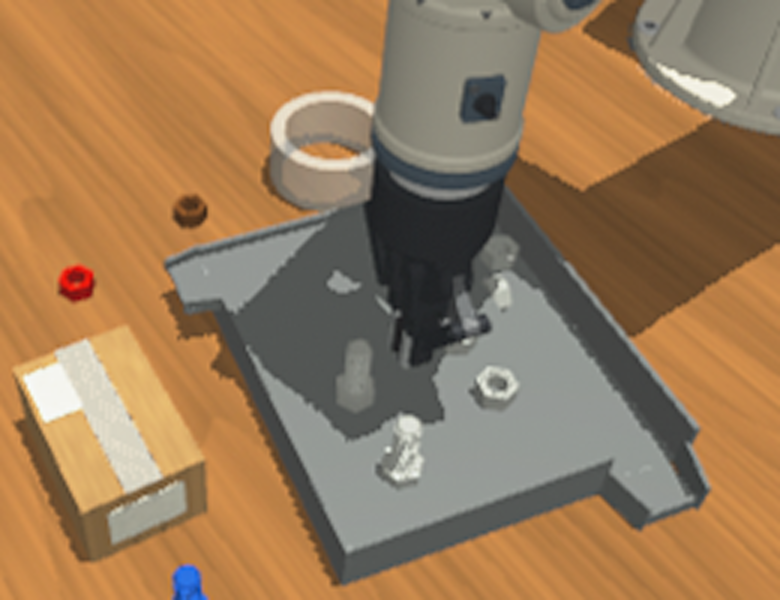

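The fingers are behind D and clear of bolt 2 at (355,375). Sweeping D.

play_rows(rows=[[231,[-1,0,0.05],[0,0,0]],[231,[-2,0,0.05],[0,0,0]],[231,[-3,0,0.05],[0,0,0]],[231,[-4,0,0.05],[0,0,0]],[231,[-5,0,0.05],[0,0,0]],[231,[-6,0,0.05],[0,0,0]],[231,[-7,0,0.05],[0,0,0]],[231,[-8,0,0.05],[0,0,0]],[231,[-8.6,0,0.05],[0,0,0]],[231,[-8.6,0,0.05],[0,0,0]],[231,[-8.6,0,-2],[0,0,0]],[231,[-8.3,0,-4.5],[0,0,0]]])

```text
clock: 11.5
eef_pos: [458.4, 135.7, 81.4]
tcp_rot: [3.14, 0.004, -0.216]
contact_force: [0.2, 0.1, -0.1]
opening: 0.097
```

```bash
python3 go.py -59 -8 80;python3 look.py 9 scene
```

```text
clock 11.5 tray pos [ -9.  -91.5  81.4] rpy [ 3.14   0.004 -0.216] F [ 0.2  0.1 -0.1] op 0.097 q [ 0.28  0.34  2.06 -0.    0.74  2.07]
world [550.6 166.6  80. ] shift cm [ 8.35 -5.    0.1 ] turn [0.002  0.0035 0.0006]
scene px [379.3  72.5] 12560 tray mid [-16.3 -81.7] mean [-34.9 -69.5 350.2] top [-69.5 -93.6 464.4] zmax 467.6
scene px [288.1 224.1] 205 tray mid [-26.3  42.9] mean [-28.2  43.9  60.6] top [-25.4  42.   82.4] zmax 84.8
scene px [334.9 228.1] 127 tray mid [-58.2 -44.3] mean [-59.2 -43.9  45. ] top [-58.4 -44.8  46.7] zmax 49.4
scene px [303.9 249.8] 228 tray mid [-91.   41.8] mean [-91.9  41.9  60.7] top [-89.3  40.1  82.9] zmax 85.0
```

View pics/scene9.png

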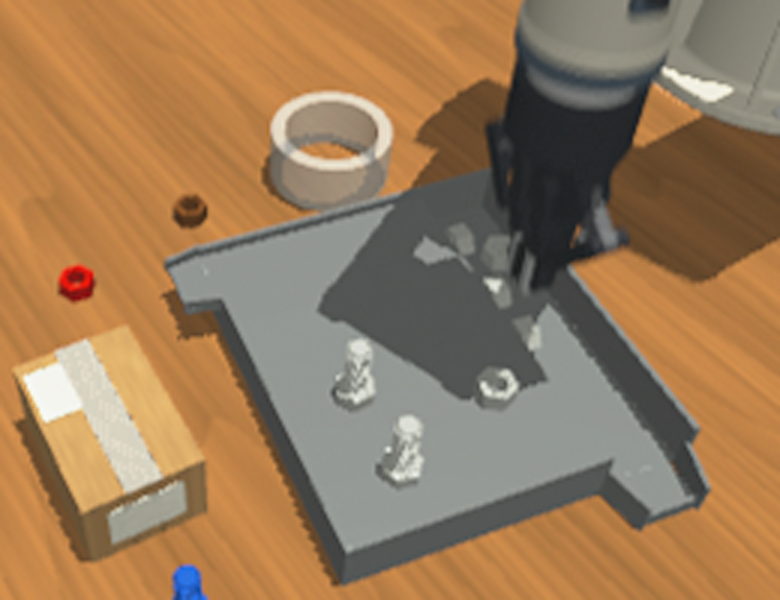

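D has dropped, at (532,332). The last one is C.

play_rows(rows=[[231,[2,-1.2,0],[0,0,0]],[231,[4.5,-2.8,0],[0,0,0]],[231,[7,-4.3,0],[0,0,0]],[231,[8.2,-5,0],[0,0,0]],[231,[8.3,-5,0],[0,0,0]],[231,[8.3,-5,1.5],[0,0,0]],[231,[8.3,-5,3],[0,0,0]],[231,[8.3,-5,4.2],[0,0,0]],[231,[8.3,-5,4.5],[0,0,0]],[231,[8.3,-5,4.5],[0,0,0]]])

```text
clock: 12.38
eef_pos: [550.7, 166.7, 36.2]
tcp_rot: [3.14, 0.002, -0.216]
contact_force: [0.0, 0.0, -0.2]
opening: 0.097
```

```bash
python3 go.py -59 -93 36
```

```text
clock 12.3833 tray pos [-59.   -8.   36.2] rpy [ 3.14e+00  2.00e-03 -2.16e-01] F [ 0.   0.  -0.2] op 0.097 q [ 0.29  0.53  1.87 -0.    0.74  2.08]
world [467.6 184.9  36. ] shift cm [-8.5   0.    0.04] turn [0.0012 0.0021 0.0001]
```

play_rows(rows=[[231,[-1,0,0.05],[0,0,0]],[231,[-2,0,0.05],[0,0,0]],[231,[-3,0,0.05],[0,0,0]],[231,[-4,0,0.05],[0,0,0]],[231,[-5,0,0.05],[0,0,0]],[231,[-6,0,0.05],[0,0,0]],[231,[-7,0,0.05],[0,0,0]],[231,[-8,0,0.05],[0,0,0]],[231,[-8.6,0,0.05],[0,0,0]],[231,[-8.6,0,0.05],[0,0,0]],[231,[-8.6,0,-2],[0,0,0]],[231,[-8.6,0,-4.5],[0,0,0]]])

```text
clock: 13.38
eef_pos: [466.7, 185.1, 81.4]
tcp_rot: [3.14, 0.003, -0.216]
contact_force: [1.3, 0.1, 0.1]
opening: 0.095
```

play_rows(rows=[[231,[0,1,-3],[0,0,0]],[231,[0,2,-6],[0,0,0]],[231,[0,4,-9],[0,0,0]],[231,[0,7,-12],[0,0,0]],[231,[0,10,-14],[0,0,0]],[231,[0,13,-14],[0,0,0]],[231,[0,16,-14],[0,0,0]],[231,[0,19,-14],[0,0,0]],[231,[0,22,-14],[0,0,0]],[231,[0,25,-14],[0,0,0]],[231,[0,28,-14],[0,0,0]],[231,[0,30,-14],[0,0,0]]])

```text
clock: 14.38
eef_pos: [403.1, -109.7, 222.5]
tcp_rot: [3.141, -0.001, -0.217]
contact_force: [0.1, 0.6, -0.5]
opening: 0.093
```

```bash
python3 go.py;python3 look.py 10 scene top
```

```text
clock 14.3833 tray pos [242.6 -92.8 222.5] rpy [ 3.141e+00 -1.000e-03 -2.170e-01] F [ 0.1  0.6 -0.5] op 0.093 q [-0.27  0.03  2.06 -0.    1.05  1.52]
scene px [288.1 224.2] 205 tray mid [-26.1  42.9] mean [-28.2  43.9  60.4] top [-25.6  42.1  82.6] zmax 84.7
scene px [304.  249.8] 228 tray mid [-90.8  41.2] mean [-91.9  41.8  60.6] top [-89.2  40.2  82.6] zmax 84.7
top px [191.6 190.3] 105 tray mid [-88.1  34.4] mean [-87.8  34.6  61.6] top [-89.9  36.   82.6] zmax 84.8
top px [218.3 195.9] 95 tray mid [-23.6  36.9] mean [-24.1  36.4  62. ] top [-26.7  37.7  82.6] zmax 85.4
```

View pics/scene10.png

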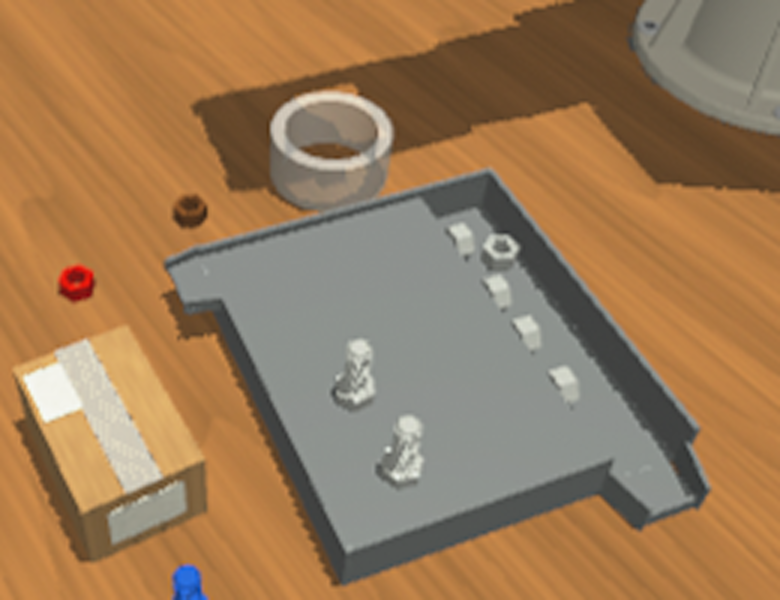

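View pics/top10.png

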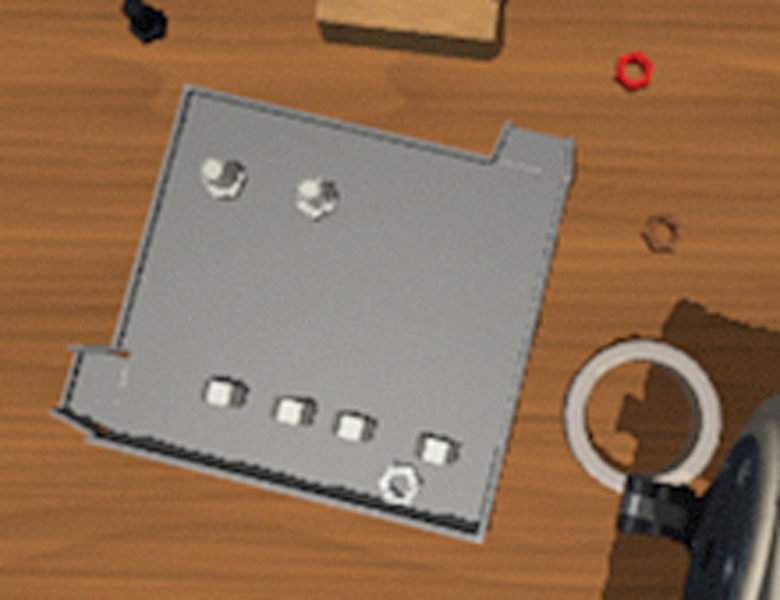

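Both views show all five nuts in the trough: four standing on edge and one flat at top-view (400,483). Before handing in, I'll check their heights and whether the carton or tape moved.

Run:
```python
from h import *
from rig import grab_frame
Ti=np.linalg.inv(np.load('tray.npy'))
for n in('top','scene'):
    p,d=grab_frame(n);W=cloud(n,d);Q=W@Ti[:3,:3].T+Ti[:3,3]
    m=(abs(Q[...,0])<128)&(Q[...,1]>-146)&(Q[...,1]<-92)&(Q[...,2]>9)&(p.mean(-1)>150)
    k,l,s,c=cv2.connectedComponentsWithStats(m.astype(np.uint8))
    for j in range(1,k):
        if s[j,4]>8:q=Q[l==j];print(n,c[j].round(),q.mean(0).round(1),'z',q[:,2].min().round(1),q[:,2].max().round(1))
    z=np.load(n+'0.npz');a=z['p'].astype(int)
    W0=cloud(n,z['d'])
    for nm,box,zr in(('carton',(700,800,-30,120),(50,70)),('tape',(380,520,-170,-30),(40,53))):
        f=lambda W:W[(W[...,0]>box[0])&(W[...,0]<box[1])&(W[...,1]>box[2])&(W[...,1]<box[3])&(W[...,2]>zr[0])&(W[...,2]<zr[1])].mean(0).round(1)
        print(n,nm,f(W0),f(W))
```

```text
top [191. 251.] [ -58.9 -103.2   26.3] z 9.6 29.9
top [211. 257.] [  -9.9 -104.1   26.8] z 23.7 29.9
top [229. 261.] [  32.9 -104.3   26.2] z 20.5 29.7
top [252. 268.] [  91.  -105.9   26.5] z 21.4 31.2
top [242. 277.] [  71.6 -133.    16.7] z 9.6 19.6
top carton [740.4  63.4  59.9] [740.6  63.4  59.9]
top tape [448.1 -92.1  47.6] [453.9 -91.8  47.8]
scene [324. 179.] [  87.1 -103.2   24. ] z 14.6 28.6
scene [336. 182.] [  73.7 -129.2   17.1] z 12.2 19.4
scene [336. 196.] [  29.6 -101.6   24.6] z 16.0 29.6
scene [346. 210.] [ -12.5 -100.8   24.4] z 13.4 30.1
scene [358. 227.] [ -61.4 -100.6   24.4] z 14.3 29.7
scene carton [745.8  65.1  60.2] [745.7  65.2  60.2]
scene tape [453.5 -91.2  46.8] [453.6 -91.   46.9]
```

The nut tops sit at 17–28 mm, below platform level, so all five rest on the trough floor. The scene view shows the carton and tape unmoved; the top view's tape shift comes from the arm covering part of it.

```bash
python3 -c "
from rig import r
print(r.sign_off())"
```

```text
the job is handed in; nothing more can be done
None
```

All five steel nuts are in the trough, and I handed the job in at about 14.5 s. I pushed them one at a time along the surface, with the fingertips almost shut, over the open edge. Nothing was picked up.

**Nuts:** in both cameras one nut lies flat and four stand on edge against the platform side. Their tops are 17–28 mm above the desk, below the 33 mm platform.

**Bolts, carton and tape:** the bolts are upright and unmoved to within about 1 mm. The carton moved less than 0.3 mm in both views, and the tape less than 0.3 mm in the scene view. The red and brown nuts and the blue and black bolts were not touched.

**Disagreements:**
- The top view alone showed a 6 mm tape shift. I put it down to the gripper covering part of the roll there, since the scene view showed none.
- The two cameras differed by up to about 6 mm on positions, which did not affect the sweeps.

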